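Brown bottles into their drip saucers

TASK

Stand the three brown-glass bottles nearest you (not the one in the crowded row at the back by the wall) in their drip saucers, one after another, heaviest first: the large blue-capped bottle into the large blue saucer, then the medium bottle into the medium yellow saucer, then the small bottle into the small white saucer. Keep them upright and set each one gently down on the floor of its saucer, not dropped; leave the blue-capped clear jar, the black-lidded jar and the little dropper bottle where they stand.

Things in the scene. Friction and masses are not known exactly. Their poses are not given: they have to be found in the camera images.
- bottle_large: The large of the three loose brown-glass bottles, upright: 86 mm diameter, 169 mm high, BLUE ridged cap (47 mm diameter, 143 to 169 mm above the underside). Grip the cap's top 20 mm; the body is too wide. Up to 0.72 kg. Wall cupboards overhang the back of the worktop, 0.63 m up: keep the wrist low; raised 0.12 m it clears all nearby. Origin: centre of its underside; z up its axis.
- bottle_medium: The medium of the three loose brown-glass bottles, upright: 52 mm diameter, 109 mm high, with a white screw cap (27 mm diameter, top 17 mm). The side is straight from the foot up to about 70 mm: take it round the body 40 to 65 mm above the underside. About 0.08 kg. Origin: centre of its underside; z up its axis.
- bottle_small: The small of the three loose brown-glass bottles, upright: 45 mm diameter, 89 mm high, with a white screw cap (23 mm diameter, top 17 mm); same shape as the medium one but shorter and slimmer. The side is straight from the foot up to about 55 mm: take it round the body 35 to 50 mm above the underside. About 0.08 kg. Origin: centre of its underside; z up its axis.
- saucer_large: The large drip saucer, a round blue dish fixed to the worktop: inside diameter 110 mm, outside 118 mm, rim top 12 mm above the worktop, flat floor 4 mm above the worktop. Origin: centre of its underside, at worktop level; z up.
- saucer_medium: The medium drip saucer, a round yellow dish fixed to the worktop: inside diameter 76 mm, outside 84 mm, rim top 12 mm above the worktop, flat floor 4 mm above the worktop. Origin: centre of its underside, at worktop level; z up.
- saucer_small: The small drip saucer, a round white dish fixed to the worktop: inside diameter 64 mm, outside 72 mm, rim top 12 mm above the worktop, flat floor 4 mm above the worktop. Origin: centre of its underside, at worktop level; z up.
- blue_cap_jar: Bystander: clear glass jar with a blue cap, 59 mm diameter, 115 mm high, loose. Origin: centre of its underside.
- black_cap_jar: Bystander: clear jar with a wide black lid and beige contents, 50 mm diameter, 65 mm high, loose. Origin: centre of its underside.
- dropper_bottle: Bystander: small pale dropper bottle with a white cap, 26 mm diameter, 47 mm high, loose. Origin: centre of its underside.
Not all that is in view belongs to the job. Leave any red look-alike of the saucer_large alone.

How it is judged:
On the way, in this order (a step that is already met when the one before it is completed fails the run):
1. the large bottle stands released in the large saucer (horizontal distance between bottle_large and saucer_large below 0.015 m and z of bottle_large in the frame of saucer_large between 0 and 0.008 m and angle between bottle_large's own z axis and vertical below 0.1 rad and linear speed of bottle_large below 0.03 m/s and contact force between the fingers and bottle_large below 0.1 N), for 0.2 s.
2. the medium bottle stands released in the medium saucer (horizontal distance between bottle_medium and saucer_medium below 0.015 m and z of bottle_medium in the frame of saucer_medium between 0 and 0.008 m and angle between bottle_medium's own z axis and vertical below 0.1 rad and linear speed of bottle_medium below 0.03 m/s and contact force between the fingers and bottle_medium below 0.1 N), for 0.2 s.
3. the small bottle stands released in the small saucer (horizontal distance between bottle_small and saucer_small below 0.015 m and z of bottle_small in the frame of saucer_small between 0 and 0.008 m and angle between bottle_small's own z axis and vertical below 0.1 rad and linear speed of bottle_small below 0.03 m/s and contact force between the fingers and bottle_small below 0.1 N), for 0.2 s.
At the end, for the whole second after the job is handed in: Each of the three brown bottles stands in the saucer of its own size, its foot on the saucer's floor (within 4 mm), its axis within 15 mm of the saucer's centre and within 0.1 rad of upright, released and at rest (all of step 1 and all of step 2 and all of step 3); the robot touches nothing.
It fails at once if a brown bottle is tipped by more than 0.6 rad (angle between any of bottle_large, bottle_medium, bottle_small's own z axis and vertical above 0.6 rad).
It fails at once if a brown bottle is dropped or thrown (faster than 0.5 m/s, a fall of some 12 mm, out of the fingers) ((linear speed of bottle_large above 0.5 m/s and contact force between the fingers and bottle_large below 0.1 N) or (linear speed of bottle_medium above 0.5 m/s and contact force between the fingers and bottle_medium below 0.1 N) or (linear speed of bottle_small above 0.5 m/s and contact force between the fingers and bottle_small below 0.1 N)).
It fails at once if one of the three bystanders is pushed more than 30 mm away or tipped by more than 0.3 rad (distance of any of blue_cap_jar, black_cap_jar, dropper_bottle from where it was at the start of the episode above 0.03 m or angle between any of blue_cap_jar, black_cap_jar, dropper_bottle's own z axis and vertical above 0.3 rad).
It also fails if it takes over 104 s, if anything falls off the work surface, if the arm or the gripper's body presses on something with over 40 N, if the wrist force passes 120 N, or if a joint passes its speed limit or range.

ROBOT

A 6-joint arm with a two-finger parallel gripper is mounted at the origin on a cart in front of the work surface, level with it; the furniture and walls round the work are solid. World frame = base frame: x ahead of the robot, y to its left, z up, the work surface at z = 0. Lengths are in m, angles in rad, forces in N, time in s.
With the tool pointing down it reaches from about 0.3 to 0.85 m from the base axis. Payload 4.2 kg.
Tool frame: the origin (TCP) lies midway between the tips of the shut fingers; the grasp point (between the pads) lies 19 mm behind it; z points along the fingers, y is the direction in which the jaws open and shut (so a half turn about z gives the same grasp; the last joint's range is limited). The gripper opens to 91 mm and grips with 3 to 60 N. Pads are 32 mm wide; open, the fingers measure 118 mm over their backs; the gripper's body (76 mm by 178 mm) begins 60 mm behind the grasp point.
Start: joints at [1.225, 0.32, 1.565, -0, 1.257, -0.02], TCP at [0.184, 0.545, 0.214] pointing down, gripper open.
Joint ranges: [-3.11, 3.11], [-0.84, 2.01], [0.21, 2.61], [-1.34, 4.49], [0.05, 2.63], [-2.56, 2.56]. Speed limits (rad/s): [2.57, 2.57, 3.14, 3.14, 3.14, 3.14].

INTERFACE

Orientations are given as a unit quaternion [x, y, z, w].
In Python, from station import * gives the robot as it stands.
- The arm moves only by the tool jog_arm, never from a script. Its argument "series" is a list that holds one entry, the list of rows, each a list of 5 numbers: the shift along the tool's x, y, z scaled (see below), then the turn about the tool's z scaled (see below), then the opening, from 0 (shut) to 1 (fully open). In form: [[[dx, dy, dz, spin, claw], ...]]. A call has exactly 8 rows; each row is the pose to reach, as a shift and turn from the pose commanded when the call began, along the tool's axes at that moment, turning the shorter way round; what a row does not reach only later rows make up. The controller multiplies each number of a shift by 1 m and each number of a turn by 180 degrees. A row lasts 1/8 s, in which the tool goes at most 62.5 mm and 10.7 degrees, less where a joint would pass 70% of its speed; a pose out of reach is approached as far as the arm can. A call with a number of a shift or a turn outside -1 to 1 is refused whole. A call with a gripper value outside its range is refused whole. The fingers move at their own pace and stop on an object; the grip force is fixed at half the most. Time passes only in rows, so rows that repeat a pose let the fingers close, or fill a call up. It gives the time, the measured TCP pose, the force and the opening at its end, in the units of the state.
- sense(): the state, without advancing time (a new reading comes with each control period).
- capture(name): name is "side" or "top"; returns the picture (480x640x3 uint8, red, green, blue); there is no depth.
- camera_params(name): a dict with "fx", "fy", "cx", "cy" (pixels), "world_to_cam" (4x4, takes a point from world to camera coordinates). Camera axes: x right, y down, z forward; pixel columns grow to the right and rows downward; lengths in m; the calibration is good to about 2 mm. A picture is of the moment at which its call begins. camera_params takes no time and is no camera call.
- sign_off(): hands the job in, once; it reports no verdict.
The state is a dict: "time": time; "q": joint angles; "dq": joint speeds; "joint_efforts": joint torques, N m; "position": TCP position; "orientation": TCP orientation; "ft_force": force on the tool from outside, world axes, zero at the start; "wrist_torque": the same for the moment, N m; "grip_width": finger opening in m.
Only numpy, scipy, OpenCV 4.12 (cv2) and the standard library are available. Lean on these libraries where they do the work, as an engineer would, in place of code of your own. Each camera call takes 0.05 s, during which the arm holds its last target. There are 200 camera calls.

## Working session

There is one attempt and no reset: what is moved stays moved. The work goes in short steps, Python scripts to look and compute and a tool call to move; the robot and the scene stay as the last step left them, time stands still between calls to the robot, and variables do not carry over. Pictures are saved under pics/ and viewed, about 12 in all and at most 16, crops included, and the job is handed in when it is done.

Besides the shell and the picture viewer there is one more tool, called after "Request:" as a command line: name --argument value ..., lists and objects as JSON in quotes. jog_arm: Moves the arm, as the interface text tells. Its arguments: {"type":"object","properties":{"series":{"type":"array"}},"required":["series"]}

```bash
mkdir -p pics; ls; python3 - <<'E'
from station import *
import cv2
for n in("side","top"):
    cv2.imwrite(f"pics/{n}0.png",capture(n)[:,:,::-1]); p=camera_params(n); print(n,p)
print(sense())
E
```

```text
pics
side {'fx': 443.1586508824206, 'fy': 443.1586508824206, 'cx': 328.8148447635122, 'cy': 236.11755255725905, 'world_to_cam': array([[ 0.99932142, -0.03576105, -0.00882303, -0.53000381],
       [-0.02867836, -0.6050998 , -0.79563294,  0.06110937],
       [ 0.02311386,  0.79534607, -0.60571476,  0.94018788],
       [ 0.        ,  0.        ,  0.        ,  1.        ]])}
top {'fx': 480.45943998653087, 'fy': 480.45943998653087, 'cx': 313.86597025560803, 'cy': 250.6964237151695, 'world_to_cam': array([[-0.02036343, -0.99978933,  0.00257313,  0.04140654],
       [-0.99256959,  0.01990744, -0.12003877,  0.53868251],
       [ 0.11996226, -0.00499841, -0.99276587,  1.15688634],
       [ 0.        ,  0.        ,  0.        ,  1.        ]])}
{'time': 0.1, 'q': array([ 1.22502202e+00,  3.20207376e-01,  1.56554722e+00, -1.74996599e-05,
        1.25740006e+00, -2.00032311e-02]), 'dq': array([ 3.90044835e-05, -1.33447146e-03, -2.35640391e-03, -5.79721391e-04,
       -1.95782448e-03,  7.97445893e-04]), 'joint_efforts': array([-1.18099804e-03, -4.13330197e+01, -2.32511258e+01,  7.28028500e-02,
        4.22356767e-02, -6.66398341e-05]), 'position': array([0.18387602, 0.54433069, 0.21321999]), 'orientation': array([ 1.62163502e-01,  9.86763593e-01, -7.69489124e-04, -1.33858598e-04]), 'ft_force': array([-0.43271434, -0.29756105,  0.44200424]), 'wrist_torque': array([ 0.00337284, -0.03887116,  0.03883374]), 'grip_width': 0.09095541121396693}
```

View pics/side0.png

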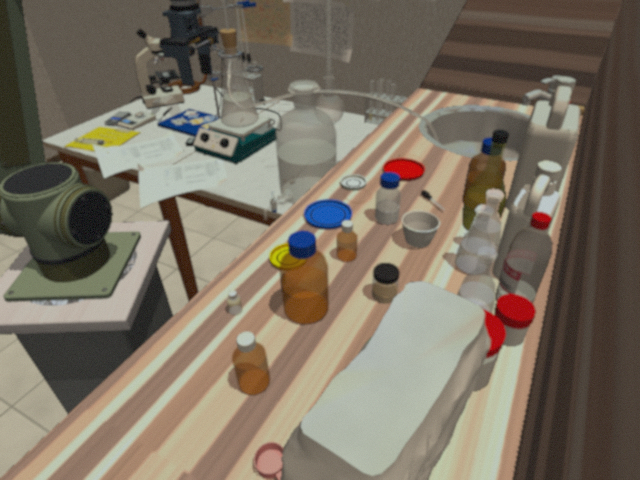

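View pics/top0.png

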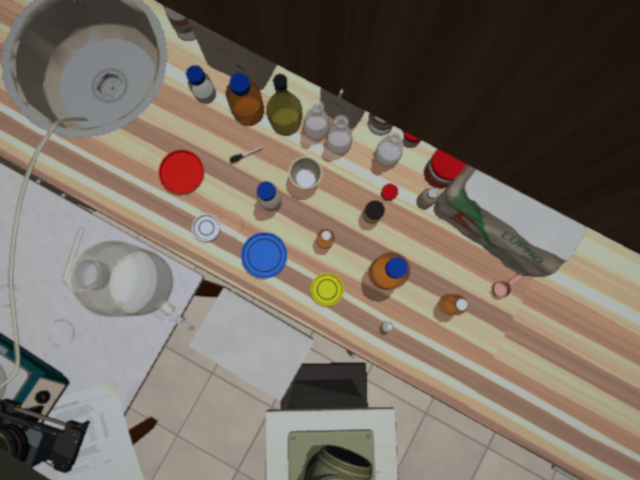

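The top view shows the large bottle cap at (397,268), the medium bottle at (454,305) and the small one at (325,240). The saucers are blue (264,255), yellow (327,290) and white (206,228). The jars are at (268,196) and (373,211), and the dropper at (387,327). In the side view the three bottle caps are at (301,244), (246,342) and (347,228).

```bash
cat > h.py <<'E'
from station import *
import cv2, numpy as np
P={n:camera_params(n) for n in("side","top")}
def ray(n,uv):
    p=P[n];R=p["world_to_cam"][:3,:3];t=p["world_to_cam"][:3,3]
    d=R.T@np.array([(uv[0]-p["cx"])/p["fx"],(uv[1]-p["cy"])/p["fy"],1]);return -R.T@t,d/np.linalg.norm(d)
def plane(n,uv,z):
    c,d=ray(n,uv);return c+d*(z-c[2])/d[2]
def tri(a,b):
    (c1,d1),(c2,d2)=ray("side",a),ray("top",b)
    s=np.linalg.lstsq(np.c_[d1,-d2],c2-c1,rcond=None)[0]
    p,q=c1+s[0]*d1,c2+s[1]*d2;return (p+q)/2,np.linalg.norm(p-q)
def proj(n,X):
    p=P[n];c=p["world_to_cam"]@np.r_[X,1];return np.array([p["fx"]*c[0]/c[2]+p["cx"],p["fy"]*c[1]/c[2]+p["cy"]])
HS={"blue":((100,140,60),(130,255,255)),"yellow":((22,150,90),(35,255,255)),"white":((0,0,150),(180,60,255)),"brown":((5,150,60),(20,255,255)),"black":((0,0,0),(180,255,60))}
def blob(img,col,seed,r):
    """centre, bbox and area of the component of that colour nearest the seed, in a box of half-size r"""
    x0,y0=int(seed[0]-r),int(seed[1]-r)
    m=cv2.inRange(cv2.cvtColor(img[y0:y0+2*r,x0:x0+2*r],cv2.COLOR_RGB2HSV),*map(np.array,HS[col]))
    k,l,s,c=cv2.connectedComponentsWithStats(m)
    i=1+np.argmax(s[1:,4]/(5+np.linalg.norm(c[1:]-r,axis=1)))
    h=cv2.convexHull(cv2.findContours((l==i).astype(np.uint8),0,2)[0][0]);M=cv2.moments(h)
    return np.array([M["m10"]/M["m00"]+x0,M["m01"]/M["m00"]+y0]),s[i,2:]
E
python3 - <<'E'
from h import *
np.set_printoptions(precision=4,suppress=True)
I={n:cv2.imread(f"pics/{n}0.png")[:,:,::-1].copy() for n in P}
for nm,col,a,b,z,r in[("large","blue",(301,244),(397,268),.156,17),("medium","white",(246,342),(460,304),.1005,12),("small","white",(347,228),(326,236),.0805,10),("bluejar","blue",(389,181),(266,190),.105,16),("black","black",(386,273),(374,209),.06,14),("dropper","white",(234,297),(386,327),.04,10)]:
    A,sa=blob(I["side"],col,a,r);B,sb=blob(I["top"],col,b,r);X,e=tri(A,B)
    print(nm,A,sa,B,sb,"tri",X,e,"planes",plane("side",A,z)[:2],plane("top",B,z)[:2])
for nm,col,a,b,r in[("sL","blue",(328,214),(264,255),30),("sM","yellow",(288,257),(327,290),22),("sS","white",(353,183),(206,228),19)]:
    A,sa=blob(I["side"],col,a,r);B,sb=blob(I["top"],col,b,r)
    print(nm,A,sa,B,sb,plane("side",A,.01)[:2],plane("top",B,.01)[:2],"dia",np.linalg.norm(plane("top",B+[sb[0]/2,0],.012)-plane("top",B-[sb[0]/2,0],.012)))
t=np.hstack([cv2.resize(I["top"][160:350,180:480],(800,507),interpolation=cv2.INTER_CUBIC)]);cv2.imwrite("pics/crop1.png",t[:,:,::-1])
E
```

```text
large [301.891 243.844] [ 26  26 537] [396.4016 267.3688] [ 20  20 324] tri [ 0.4826 -0.1501  0.1576] 0.0020163258654305183 planes [ 0.4815 -0.1482] [ 0.4837 -0.1503]
medium [246.244 338.138] [ 22  15 234] [461.4203 304.029 ] [11 11 92] tri [ 0.4007 -0.3042  0.1079] 7.266594881712194e-05 planes [ 0.3991 -0.298 ] [ 0.4006 -0.3064]
small [350.3633 223.5415] [ 15  14 118] [325.71   234.9733] [ 9  9 61] tri [0.5725 0.002  0.0863] 0.005235086936687165 planes [0.5759 0.0107] [0.5708 0.0018]
bluejar [389.8294 179.6895] [ 17  15 199] [265.8853 190.6311] [ 17  18 249] tri [0.675 0.141 0.106] 0.0006613673021157183 planes [0.6749 0.1425] [0.6755 0.1411]
black [385.9279 273.4705] [ 23  20 379] [374.1233 210.0358] [ 19  19 270] tri [ 0.6334 -0.119   0.0571] 0.0006764951381825478 planes [ 0.6324 -0.1223] [ 0.6332 -0.1186]
dropper [230.9085 294.3687] [ 15  17 146] [386.8994 322.5786] [ 20  13 141] tri [ 0.3535 -0.1437  0.0408] 0.013411859562337407 planes [ 0.3466 -0.1439] [ 0.36   -0.1423]
sL [327.4294 213.6521] [ 46  28 979] [263.7157 254.9315] [  44   45 1567] [0.5326 0.152 ] [0.5339 0.1569] dia 0.11061724299348305
sM [281.9748 255.7649] [ 28  25 390] [326.7831 289.0933] [ 33  33 846] [ 0.4307 -0.0016] [0.4449 0.0001] dia 0.08231233010874214
sS [352.8119 177.4661] [ 38  28 483] [203.7094 228.3919] [ 38  38 885] [0.6073 0.3226] [0.6047 0.3084] dia 0.0961118288061249
```

View pics/crop1.png

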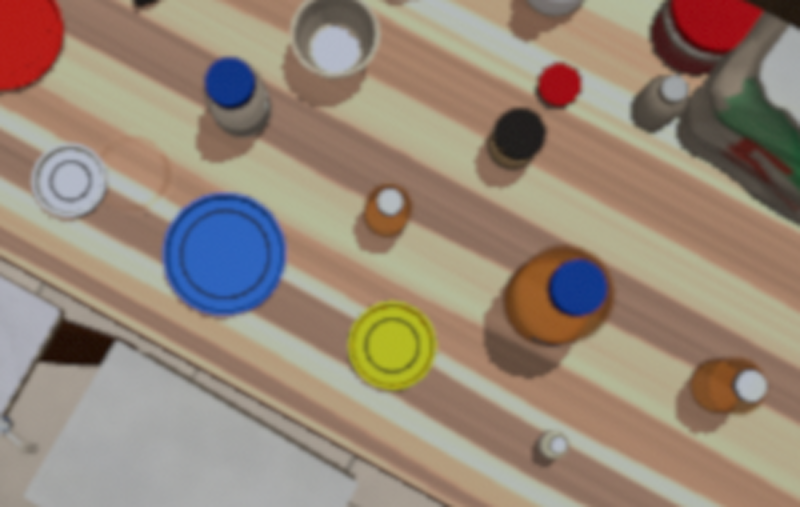

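The crop shows the white saucer at about (206,228) in the full picture, with a diameter of about 28 px. The earlier mask had merged it with a pale plank, so I use this centre instead. The cap and saucer positions are consistent with the given heights. Now I move towards the large bottle, keeping clear of the glass carboy on the left.

Request:
jog_arm --series '[[[-0.026,-0.048,0,0,1],[-0.052,-0.096,0,0,1],[-0.078,-0.144,0,0,1],[-0.103,-0.192,0,0,1],[-0.143,-0.229,0,0,1],[-0.183,-0.266,0,0,1],[-0.223,-0.303,0,0,1],[-0.263,-0.34,0,0,1]]]'

```text
time: 1.1
position: [0.3247, 0.1368, 0.2139]
orientation: [0.162, 0.987, 0.0, 0.0]
ft_force: [1.3, 0.4, -0.1]
grip_width: 0.0909
```

Request:
jog_arm --series '[[[-0.04,-0.037,0,0,1],[-0.08,-0.074,0,0,1],[-0.12,-0.111,0,0,1],[-0.16,-0.148,0,0,1],[-0.2,-0.185,0,0,1],[-0.235,-0.215,0,0,1],[-0.243,-0.223,0,0,1],[-0.243,-0.223,0,0,1]]]'

```text
time: 2.1
position: [0.4828, -0.1505, 0.2133]
orientation: [0.163, 0.987, 0.0, -0.001]
ft_force: [-0.3, -0.1, -0.1]
grip_width: 0.0911
```

```bash
cat >> h.py <<'E'
def to(*t):
    from scipy.spatial.transform import Rotation as R
    s=sense();d=R.from_quat(s["orientation"]).inv().apply(np.array(t)-s["position"])
    print("t",s["time"],"pos",s["position"].round(4),"ori",s["orientation"].round(4),"grip",round(s["grip_width"],4),"F",s["ft_force"].round(2),"shift",d.round(4))
E
python3 - <<'E'
from h import *
print("white saucer",plane("top",(205.9,228.2),.012), "med",plane("top",(461.4,304),.109),"small",plane("top",(325.7,235),.089),"large",plane("top",(396.4,267.4),.158))
to(.483,-.150,.150); print(sense()["q"])
for n in P: cv2.imwrite(f"pics/{n}1.png",capture(n)[:,:,::-1])
E
```

```text
white saucer [0.60469248 0.30244015 0.012     ] med [ 0.40068389 -0.30377755  0.109     ] small [0.56941034 0.00204003 0.089     ] large [ 0.48351464 -0.14994369  0.158     ]
t 2.1 pos [ 0.4828 -0.1505  0.2133] ori [ 1.627e-01  9.867e-01  4.000e-04 -8.000e-04] grip 0.0911 F [-0.35 -0.12 -0.07] shift [-0.0001  0.0005  0.0633]
[-3.25284549e-01  2.11961253e-01  1.71718615e+00  5.16486697e-04
  1.21417412e+00 -1.56946551e+00]
```

View pics/side1.png

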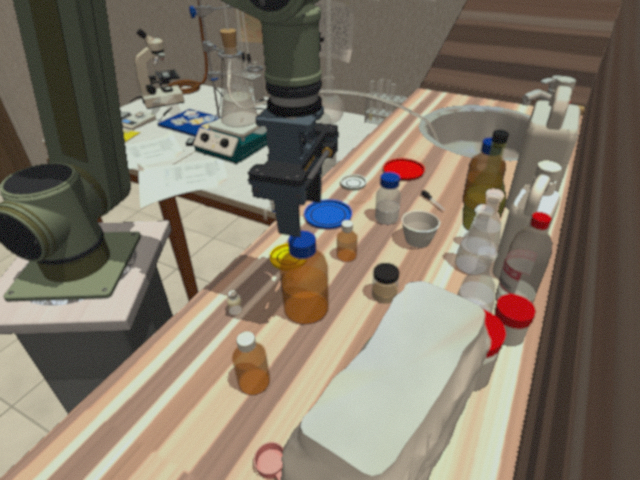

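The side view shows the gripper above the blue cap at (302,244), with the fingers at about (290,215), and all objects untouched. I lower it and close.

Request:
jog_arm --series '[[[0,0,0.012,0,1],[0,0,0.025,0,1],[0,0,0.038,0,1],[0,0,0.05,0,1],[0,0,0.058,0,1],[0,0,0.063,0,1],[0,0,0.063,0,1],[0,0,0.063,0,1]]]'

```text
time: 3.2
position: [0.4835, -0.1507, 0.1513]
orientation: [0.162, 0.987, -0.0, 0.0]
ft_force: [-0.7, 0.2, 0.7]
grip_width: 0.0916
```

Request:
jog_arm --series '[[[0,0,0,0,0.6],[0,0,0,0,0.4],[0,0,0,0,0.3],[0,0,0,0,0.2],[0,0,0,0,0.1],[0,0,0,0,0],[0,0,0,0,0],[0,0,0,0,0]]]'

```text
time: 4.2
position: [0.4833, -0.1503, 0.1509]
orientation: [0.162, 0.987, 0.0, 0.0]
ft_force: [0.3, 2.7, -1.2]
grip_width: 0.0463
```

Request:
jog_arm --series '[[[0,0,-0.004,0,0],[0,0,-0.012,0,0],[0,0,-0.024,0,0],[0,0,-0.04,0,0],[0,0,-0.056,0,0],[0,0,-0.068,0,0],[0,0,-0.076,0,0],[0,0,-0.08,0,0]]]'

```text
time: 5.2
position: [0.4832, -0.1506, 0.2313]
orientation: [0.162, 0.987, -0.0, 0.0]
ft_force: [-0.3, -0.5, -5.8]
grip_width: 0.0465
```

```bash
python3 - <<'E'
from h import *
to(.5335,.155,.271)
for n in P: cv2.imwrite(f"pics/{n}2.png",capture(n)[:,:,::-1])
E
```

```text
t 5.2 pos [ 0.4832 -0.1506  0.2313] ori [ 1.622e-01  9.868e-01 -0.000e+00  1.000e-04] grip 0.0465 F [-0.28 -0.48 -5.79] shift [ 0.0502  0.3056 -0.0397]
```

View pics/side2.png

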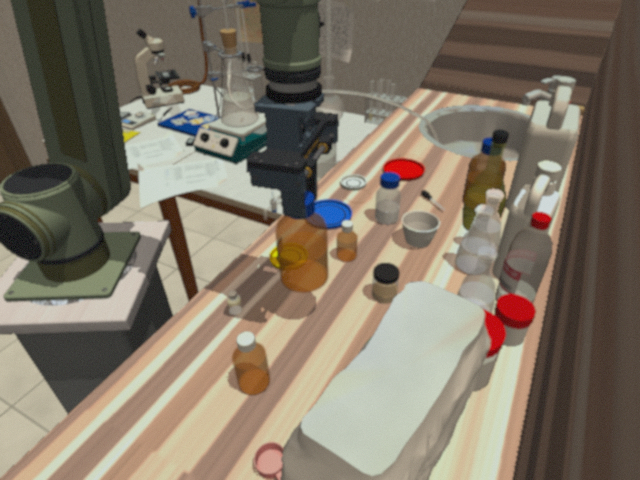

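The large bottle hangs upright from the cap, foot lifted to about 0.08 m, at about (303,250). Next I raise it and carry it to the blue saucer.

Request:
jog_arm --series '[[[0,0,-0.01,0,0],[0,0,-0.025,0,0],[0.001,0.006,-0.036,0,0],[0.003,0.02,-0.04,0,0],[0.007,0.042,-0.04,0,0],[0.012,0.07,-0.04,0,0],[0.017,0.1,-0.04,0,0],[0.022,0.132,-0.04,0,0]]]'

```text
time: 6.3
position: [0.5045, -0.0165, 0.2709]
orientation: [0.162, 0.987, 0.0, -0.0]
ft_force: [0.3, -0.4, -6.5]
grip_width: 0.0463
```

Request:
jog_arm --series '[[[0.005,0.034,0,0,0],[0.01,0.068,0,0,0],[0.016,0.1,0,0,0],[0.021,0.13,0,0,0],[0.025,0.152,0,0,0],[0.027,0.166,0,0,0],[0.028,0.173,0,0,0],[0.028,0.174,0,0,0]]]'

```text
time: 7.3
position: [0.5337, 0.1554, 0.2708]
orientation: [0.162, 0.987, -0.0, -0.0]
ft_force: [-0.8, -1.4, -5.3]
grip_width: 0.0462
```

```bash
python3 - <<'E'
from h import *
to(.5335,.155,.155)
for n in P: cv2.imwrite(f"pics/{n}3.png",capture(n)[:,:,::-1])
E
```

```text
t 7.3 pos [0.5337 0.1554 0.2708] ori [ 1.620e-01  9.868e-01 -2.000e-04 -1.000e-04] grip 0.0462 F [-0.79 -1.37 -5.33] shift [ 0.     -0.0003  0.1158]
```

View pics/side3.png

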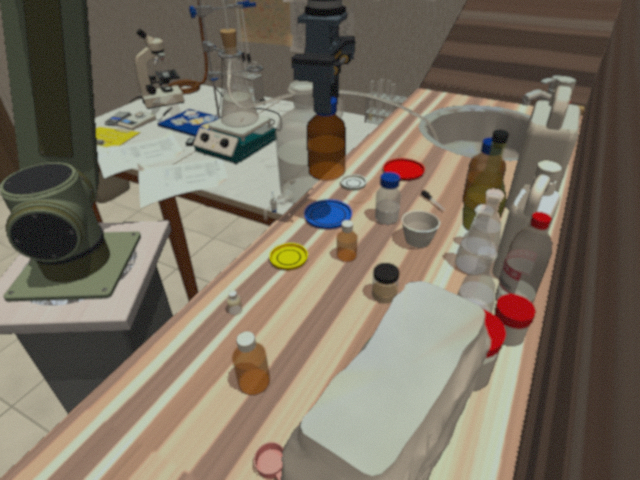

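The bottle is held upright at (326,145), in line with the unobstructed blue saucer at (328,214). I lower it, slowly at the end.

Request:
jog_arm --series '[[[0,0,0.006,0,0],[0,0,0.018,0,0],[0,0,0.036,0,0],[0,0,0.056,0,0],[0,0,0.076,0,0],[0,0,0.092,0,0],[0,0,0.102,0,0],[0,0,0.106,0,0]]]'

```text
time: 8.4
position: [0.5337, 0.1553, 0.1643]
orientation: [0.162, 0.987, -0.0, -0.0]
ft_force: [0.1, 0.5, -5.3]
grip_width: 0.0464
```

Request:
jog_arm --series '[[[0,0,0.002,0,0],[0,0,0.004,0,0],[0,0,0.006,0,0],[0,0,0.0075,0,0],[0,0,0.0085,0,0],[0,0,0.0095,0,0],[0,0,0.01,0,0],[0,0,0.01,0,0]]]'

```text
time: 9.4
position: [0.5338, 0.1553, 0.155]
orientation: [0.162, 0.987, 0.0, 0.0]
ft_force: [-0.3, -0.0, -5.1]
grip_width: 0.0462
```

```bash
python3 - <<'E'
from h import *
to(.5335,.155,.155)
I={n:capture(n) for n in P}
cv2.imwrite("pics/c4.png",np.hstack([cv2.resize(I["side"][100:260,240:440],(400,320)),cv2.resize(I["top"][150:310,180:380],(400,320))])[:,:,::-1])
E
```

```text
t 9.4 pos [0.5338 0.1553 0.155 ] ori [1.622e-01 9.868e-01 1.000e-04 1.000e-04] grip 0.0462 F [-0.3  -0.   -5.06] shift [ 0.0002 -0.0004 -0.    ]
```

View pics/c4.png

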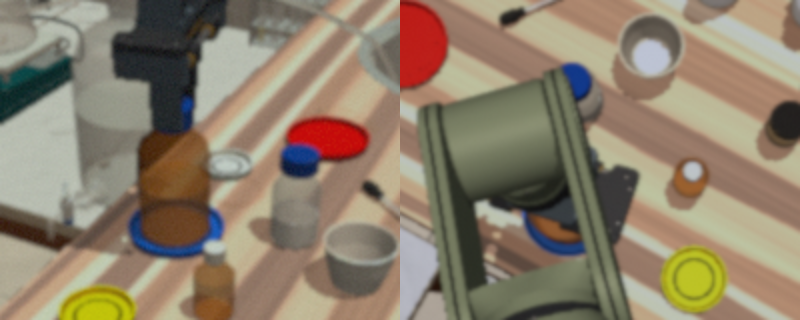

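The crop shows the bottle inside the blue rim, but the force of -5 N means it is still hanging just above the floor. I lower it a little more.

Request:
jog_arm --series '[[[0,0,0.0003,0,0],[0,0,0.0006,0,0],[0,0,0.0009,0,0],[0,0,0.0012,0,0],[0,0,0.0015,0,0],[0,0,0.0018,0,0],[0,0,0.002,0,0],[0,0,0.002,0,0]]]'

```text
time: 10.5
position: [0.5346, 0.1555, 0.1548]
orientation: [0.162, 0.987, 0.0, 0.001]
ft_force: [-1.7, -0.4, 8.5]
grip_width: 0.0464
```

It is in contact: the force turned from -5 to +8.5 N. I ease off slightly, release and rise.

Request:
jog_arm --series '[[[0,0,-0.0008,0,0],[0,0,-0.001,0,0],[0,0,-0.001,0,0.55],[0,0,-0.001,0,0.6],[0,0,-0.001,0,0.7],[0,0,-0.001,0,0.8],[0,0,-0.001,0,0.9],[0,0,-0.001,0,1]]]'

```text
time: 11.5
position: [0.5338, 0.1553, 0.1539]
orientation: [0.162, 0.987, 0.0, -0.0]
ft_force: [-0.1, 0.4, 0.8]
grip_width: 0.0891
```

Request:
jog_arm --series '[[[0,0,0,0,1],[0,0,-0.005,0,1],[0,0,-0.012,0,1],[0,0,-0.022,0,1],[0,0,-0.034,0,1],[0,0,-0.046,0,1],[0,0,-0.058,0,1],[0,0,-0.066,0,1]]]'

```text
time: 12.5
position: [0.534, 0.1554, 0.221]
orientation: [0.162, 0.987, 0.0, 0.0]
ft_force: [0.6, -0.0, -0.0]
grip_width: 0.0912
```

```bash
python3 - <<'E'
from h import *
to(.40,-.3045,.222)
to(.40,-.3045,.040)
E
```

```text
t 12.5 pos [0.534  0.1554 0.221 ] ori [1.622e-01 9.868e-01 3.000e-04 5.000e-04] grip 0.0912 F [ 0.6  -0.04 -0.05] shift [-0.0202 -0.4786 -0.0013]
t 12.5 pos [0.534  0.1554 0.221 ] ori [1.622e-01 9.868e-01 3.000e-04 5.000e-04] grip 0.0912 F [ 0.6  -0.04 -0.05] shift [-0.0201 -0.4788  0.1807]
```

Request:
jog_arm --series '[[[-0.002,-0.03,0,0,1],[-0.004,-0.08,0,0,1],[-0.006,-0.13,0,0,1],[-0.008,-0.18,0,0,1],[-0.01,-0.23,0,0,1],[-0.012,-0.28,0,0,1],[-0.014,-0.33,0,0,1],[-0.016,-0.38,0,0,1]]]'

```text
time: 13.5
position: [0.4267, -0.2113, 0.2203]
orientation: [0.162, 0.987, 0.0, 0.0]
ft_force: [0.7, -0.6, -0.5]
grip_width: 0.0914
```

Request:
jog_arm --series '[[[-0.002,-0.04,0,0,1],[-0.003,-0.075,0,0,1],[-0.004,-0.095,0,0,1],[-0.004,-0.099,0.01,0,1],[-0.004,-0.099,0.03,0,1],[-0.004,-0.099,0.05,0,1],[-0.004,-0.099,0.064,0,1],[-0.004,-0.099,0.064,0,1]]]'

```text
time: 14.5
position: [0.3991, -0.3037, 0.1548]
orientation: [0.162, 0.987, 0.001, -0.001]
ft_force: [0.1, 0.5, 0.2]
grip_width: 0.0913
```

```bash
python3 - <<'E'
from h import *
np.set_printoptions(precision=4,suppress=True)
I={n:capture(n) for n in P}
to(.40,-.3045,.040)
A,sa=blob(I["side"],"white",(246,342),14);print(A,sa,plane("side",A,.1005))
B,sb=blob(I["side"],"yellow",(288,257),24);print("yellow side",B,sb,plane("side",B,.009))
C,_=blob(I["top"],"blue",(264,250),40);print("top cap large",C,plane("top",C,.161))
C,_=blob(I["side"],"blue",(330,150),25);print("side cap large",C,plane("side",C,.161))
C,_=blob(I["top"],"yellow",(327,290),24);print("yellow top",C,plane("top",C,.009))
cv2.imwrite("pics/c5.png",np.hstack([cv2.resize(I["side"][100:400,180:440],(400,460)),cv2.resize(I["top"][150:380,180:480],(400,460))])[:,:,::-1])
E
```

```text
t 14.6 pos [ 0.3999 -0.3047  0.1562] ori [ 0.1619  0.9868 -0.0001  0.0003] grip 0.0911 F [ 0.18 -0.48 -0.21] shift [0.     0.0002 0.1162]
[247.7169 338.1704] [ 23  16 268] [ 0.4013 -0.2981  0.1005]
yellow side [288.2801 255.8308] [ 38  27 796] [ 0.444  -0.0013  0.009 ]
top cap large [256.5457 247.2846] [0.534  0.1575 0.161 ]
side cap large [326.1219 156.3765] [0.5314 0.155  0.161 ]
yellow top [326.7709 289.1008] [0.4449 0.0001 0.009 ]
```

View pics/c5.png

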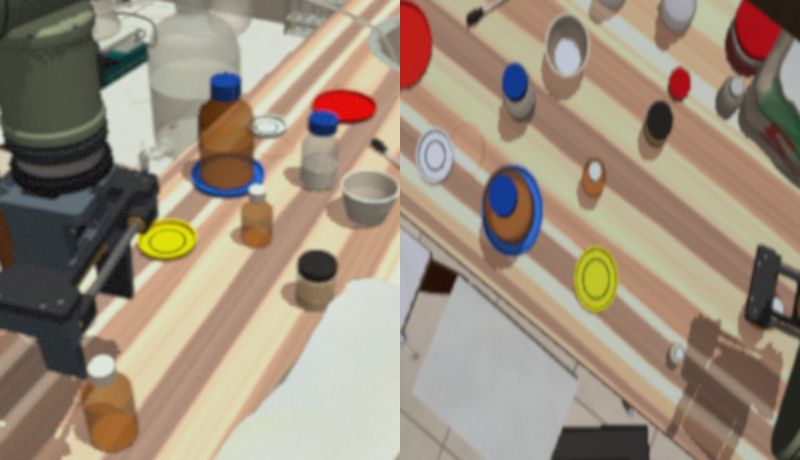

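The large bottle stands upright in the blue saucer. The top view puts its cap at (256,247), about 2 mm from the centre. The yellow saucer is at (0.4445, -0.0005) in both views. The medium cap is visible between the open fingers, so I lower and grip.

Request:
jog_arm --series '[[[0,0.002,0.01,0,1],[0,0.002,0.03,0,1],[0,0.002,0.05,0,1],[0,0.002,0.07,0,1],[0,0.002,0.09,0,1],[0,0.002,0.106,0,1],[0,0.002,0.116,0,1],[0,0.002,0.116,0,1]]]'

```text
time: 15.6
position: [0.3998, -0.3027, 0.0394]
orientation: [0.162, 0.987, 0.0, -0.0]
ft_force: [-0.2, 0.0, 0.2]
grip_width: 0.0912
```

Request:
jog_arm --series '[[[0,0,0,0,0.8],[0,0,0,0,0.65],[0,0,0,0,0.5],[0,0,0,0,0.4],[0,0,0,0,0.3],[0,0,0,0,0.2],[0,0,0,0,0.1],[0,0,0,0,0]]]'

```text
time: 16.6
position: [0.4002, -0.303, 0.04]
orientation: [0.162, 0.987, -0.0, 0.0]
ft_force: [0.0, -0.7, 2.5]
grip_width: 0.0508
```

Request:
jog_arm --series '[[[0,0,0,0,0],[0,0,-0.004,0,0],[0,0,-0.012,0,0],[0,0,-0.026,0,0],[0,0,-0.044,0,0],[0,0,-0.062,0,0],[0,0,-0.074,0,0],[0,0,-0.08,0,0]]]'

```text
time: 17.6
position: [0.4003, -0.3031, 0.1209]
orientation: [0.162, 0.987, -0.0, 0.001]
ft_force: [0.1, -0.5, -0.9]
grip_width: 0.0511
```

```bash
python3 - <<'E'
from h import *
to(.4445,-.0005,.12)
I={n:capture(n) for n in P}
cv2.imwrite("pics/c6.png",np.hstack([cv2.resize(I["side"][200:430,150:350],(400,460)),cv2.resize(I["top"][180:410,300:500],(400,460))])[:,:,::-1])
E
```

```text
t 17.6 pos [ 0.4003 -0.3031  0.1209] ori [ 1.622e-01  9.868e-01 -3.000e-04  6.000e-04] grip 0.0511 F [ 0.08 -0.51 -0.86] shift [0.055  0.3008 0.0008]
```

View pics/c6.png

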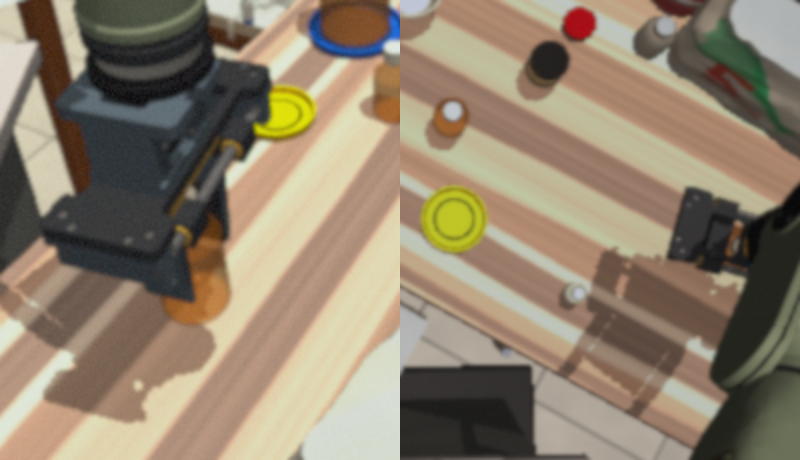

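The medium bottle is held and lifted: grip width 51 mm, foot at about 0.08 m. Next I carry it to the yellow saucer.

Request:
jog_arm --series '[[[0.002,0.01,0,0,0],[0.006,0.03,0,0,0],[0.012,0.065,0,0,0],[0.019,0.105,0,0,0],[0.026,0.145,0,0,0],[0.034,0.185,0,0,0],[0.041,0.225,0,0,0],[0.048,0.262,0,0,0]]]'

```text
time: 18.7
position: [0.4376, -0.0368, 0.1196]
orientation: [0.162, 0.987, 0.0, -0.0]
ft_force: [-0.3, 0.1, -1.3]
grip_width: 0.0507
```

Request:
jog_arm --series '[[[0.004,0.022,0,0,0],[0.006,0.034,0,0,0],[0.007,0.039,0.008,0,0],[0.007,0.039,0.022,0,0],[0.007,0.039,0.04,0,0],[0.007,0.039,0.056,0,0],[0.007,0.039,0.064,0,0],[0.007,0.039,0.067,0,0]]]'

```text
time: 19.7
position: [0.4439, -0.0006, 0.0522]
orientation: [0.163, 0.987, -0.0, -0.001]
ft_force: [0.3, -0.3, -0.8]
grip_width: 0.0505
```

```bash
python3 - <<'E'
from h import *
to(.4445,-.0005,.044)
I={n:capture(n) for n in P}
cv2.imwrite("pics/c7.png",np.hstack([cv2.resize(I["side"][130:360,190:390],(400,460)),cv2.resize(I["top"][180:410,220:420],(400,460))])[:,:,::-1])
E
```

```text
t 19.7 pos [ 0.4439 -0.0006  0.0522] ori [ 1.626e-01  9.867e-01 -1.000e-04 -6.000e-04] grip 0.0505 F [ 0.29 -0.34 -0.83] shift [-0.0005  0.0003  0.0082]
```

View pics/c7.png

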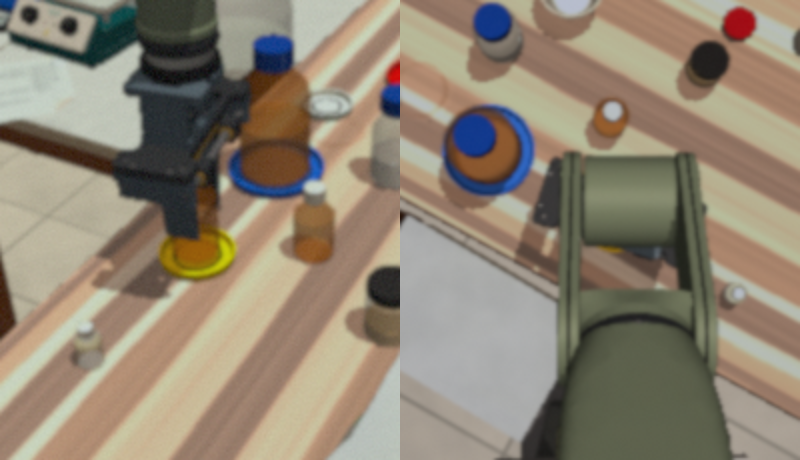

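The medium bottle hovers centred over the yellow saucer at about (197,245) in the crop, well clear of the large bottle. I lower it to contact.

Request:
jog_arm --series '[[[0,0,0.002,0,0],[0,0,0.004,0,0],[0,0,0.0055,0,0],[0,0,0.0065,0,0],[0,0,0.0073,0,0],[0,0,0.0078,0,0],[0,0,0.0082,0,0],[0,0,0.0082,0,0]]]'

```text
time: 20.8
position: [0.4443, -0.0002, 0.0447]
orientation: [0.162, 0.987, 0.0, 0.0]
ft_force: [-0.1, -0.6, -0.5]
grip_width: 0.0511
```

Request:
jog_arm --series '[[[0,0,0.0002,0,0],[0,0,0.0004,0,0],[0,0,0.0006,0,0],[0,0,0.0008,0,0],[0,0,0.001,0,0],[0,0,0.0012,0,0],[0,0,0.0012,0,0],[0,0,0.0012,0,0]]]'

```text
time: 21.8
position: [0.4444, -0.0002, 0.044]
orientation: [0.162, 0.987, 0.0, 0.0]
ft_force: [-1.2, -0.4, 6.2]
grip_width: 0.0506
```

In contact at +6 N. I release and rise.

Request:
jog_arm --series '[[[0,0,-0.0005,0,0],[0,0,-0.0005,0,0],[0,0,-0.0005,0,0.6],[0,0,-0.0005,0,0.65],[0,0,-0.0005,0,0.75],[0,0,-0.0005,0,0.85],[0,0,-0.0005,0,1],[0,0,-0.0005,0,1]]]'

```text
time: 22.8
position: [0.4443, -0.0002, 0.044]
orientation: [0.162, 0.987, 0.0, 0.0]
ft_force: [0.2, 0.3, 0.3]
grip_width: 0.091
```

Request:
jog_arm --series '[[[0,0,0,0,1],[0,0,-0.006,0,1],[0,0,-0.02,0,1],[0,0,-0.04,0,1],[0,0,-0.06,0,1],[0,0,-0.08,0,1],[0,0,-0.096,0,1],[0,0,-0.1,0,1]]]'

```text
time: 23.8
position: [0.445, -0.0002, 0.1453]
orientation: [0.162, 0.987, 0.0, 0.001]
ft_force: [-0.6, 0.1, 0.7]
grip_width: 0.0913
```

```bash
python3 - <<'E'
from h import *
I={n:capture(n) for n in P}
to(.5705,.002,.144)
to(.5705,.002,.025)
A,s=blob(I["side"],"white",(347,228),9);print(A,s,plane("side",A,.083))
cv2.imwrite("pics/c8.png",np.hstack([cv2.resize(I["side"][130:360,190:390],(400,460)),cv2.resize(I["top"][180:410,220:420],(400,460))])[:,:,::-1])
E
```

```text
t 23.9 pos [ 4.444e-01 -2.000e-04  1.443e-01] ori [1.622e-01 9.868e-01 1.000e-04 4.000e-04] grip 0.0911 F [-0.05  0.47  0.44] shift [-0.1188  0.0425  0.0004]
t 23.9 pos [ 4.444e-01 -2.000e-04  1.443e-01] ori [1.622e-01 9.868e-01 1.000e-04 4.000e-04] grip 0.0911 F [-0.05  0.47  0.44] shift [-0.1187  0.0424  0.1194]
[349.6728972  224.01557632] [ 14  13 106] [0.57404626 0.00561149 0.083     ]
```

View pics/c8.png

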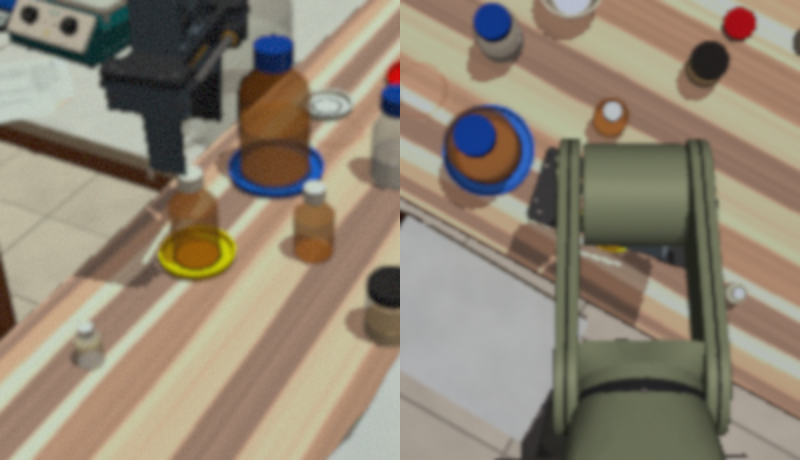

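The medium bottle stands upright in the yellow saucer at about (197,240) in the crop and is released. Next comes the small bottle at (0.571, 0.003).

Request:
jog_arm --series '[[[-0.01,0.004,0,0,1],[-0.035,0.013,0,0,1],[-0.065,0.024,0,0,1],[-0.095,0.035,0,0,1],[-0.113,0.041,0,0,1],[-0.119,0.043,0,0,1],[-0.119,0.043,0.01,0,1],[-0.119,0.043,0.025,0,1]]]'

```text
time: 24.9
position: [0.57, 0.0024, 0.1182]
orientation: [0.162, 0.987, -0.0, -0.0]
ft_force: [-0.1, -0.4, -0.0]
grip_width: 0.0914
```

```bash
python3 - <<'E'
from h import *
I={n:capture(n) for n in P}
to(.571,.0025,.025)
cv2.imwrite("pics/c9.png",np.hstack([cv2.resize(I["side"][130:360,240:440],(400,460)),cv2.resize(I["top"][130:360,220:420],(400,460))])[:,:,::-1])
E
```

```text
t 25.0 pos [0.5684 0.0025 0.1166] ori [ 1.622e-01  9.868e-01 -3.000e-04 -2.600e-03] grip 0.0913 F [ 0.16 -0.41  0.25] shift [-0.0029  0.001   0.0916]
```

View pics/c9.png

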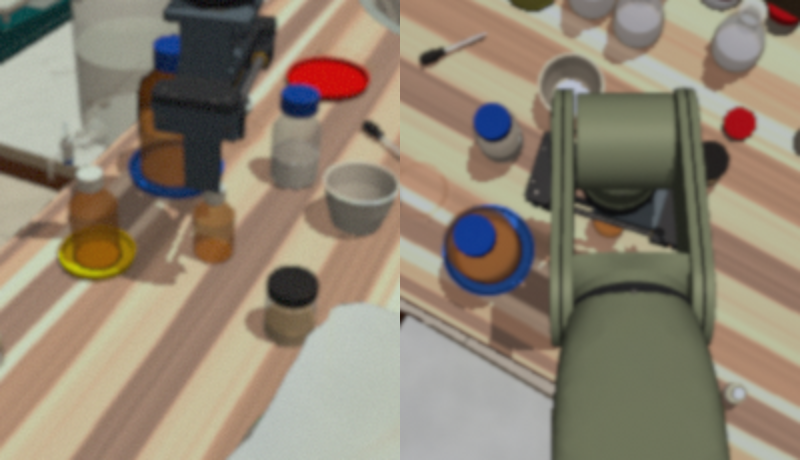

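The gripper is over the small bottle at about (213,225) in the left crop, with clear space round the fingers. I lower, grip and lift.

Request:
jog_arm --series '[[[0,0,0.01,0,1],[0,0,0.026,0,1],[0,0,0.044,0,1],[0,0,0.062,0,1],[0,0,0.078,0,1],[0,0,0.088,0,1],[0,0,0.093,0,1],[0,0,0.093,0,1]]]'

```text
time: 26.0
position: [0.5709, 0.0025, 0.0259]
orientation: [0.162, 0.987, 0.0, 0.0]
ft_force: [-0.6, 0.4, 0.3]
grip_width: 0.0913
```

Request:
jog_arm --series '[[[0,0,0,0,0.8],[0,0,0,0,0.65],[0,0,0,0,0.5],[0,0,0,0,0.4],[0,0,0,0,0.3],[0,0,0,0,0.2],[0,0,0,0,0.1],[0,0,0,0,0]]]'

```text
time: 27.0
position: [0.5708, 0.0024, 0.0261]
orientation: [0.162, 0.987, 0.0, 0.0]
ft_force: [0.0, -0.7, 1.7]
grip_width: 0.0439
```

Request:
jog_arm --series '[[[0,0,0,0,0],[0,0,-0.004,0,0],[0,0,-0.012,0,0],[0,0,-0.03,0,0],[0,0,-0.055,0,0],[0,0,-0.085,0,0],[0,0,-0.115,0,0],[0,0,-0.145,0,0]]]'

```text
time: 28.0
position: [0.5707, 0.0025, 0.1726]
orientation: [0.162, 0.987, 0.0, 0.0]
ft_force: [1.1, -0.5, -1.3]
grip_width: 0.044
```

Request:
jog_arm --series '[[[0,0,-0.025,0,0],[0,0,-0.045,0,0],[0,0,-0.058,0,0],[0,0,-0.062,0,0],[0,0,-0.062,0,0],[0,0,-0.062,0,0],[0,0,-0.062,0,0],[0,0,-0.062,0,0]]]'

```text
time: 29.0
position: [0.5707, 0.0025, 0.2327]
orientation: [0.162, 0.987, 0.0, -0.0]
ft_force: [-0.7, 0.7, -2.1]
grip_width: 0.0439
```

```bash
python3 - <<'E'
from h import *
I={n:capture(n) for n in P}
to(.605,.303,.231)
for n,uv in (("top",(205.9,228.2)),("side",(353,183))):print(plane(n,uv,.012))
cv2.imwrite("pics/c10.png",np.hstack([cv2.resize(I["side"][80:310,240:440],(400,460)),cv2.resize(I["side"][160:205,315:395],(400,225))[:, :] if 0 else cv2.copyMakeBorder(cv2.resize(I["side"][160:205,315:395],(400,225),interpolation=2),0,235,0,0,0)])[:,:,::-1])
g=cv2.copyMakeBorder(cv2.resize(I["top"][208:248,186:226],(235,235),interpolation=2),0,0,0,165,0)
c=cv2.imread("pics/c10.png");c[225:460,400:]=g[:,:,::-1];cv2.imwrite("pics/c10.png",c)
E
```

```text
t 29.1 pos [0.5708 0.0024 0.2328] ori [ 1.622e-01  9.868e-01  0.000e+00 -2.000e-04] grip 0.0441 F [-0.44  0.12 -0.05] shift [0.0638 0.2957 0.0018]
[0.60469248 0.30244015 0.012     ]
[0.60513569 0.28974882 0.012     ]
```

View pics/c10.png

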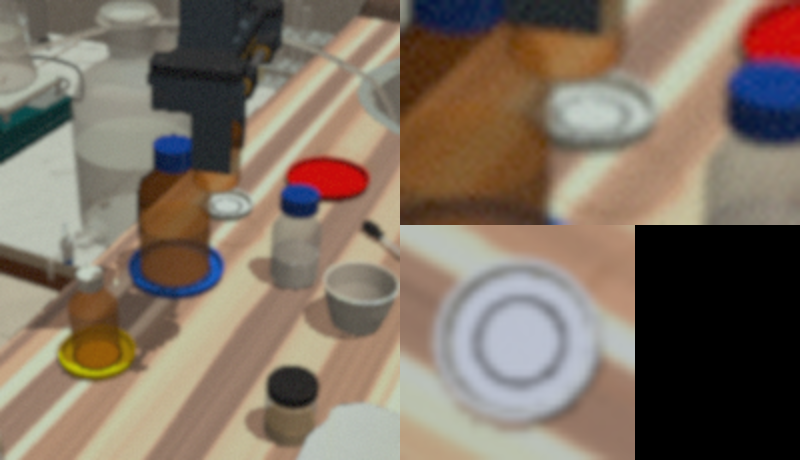

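The small bottle is lifted, its foot at about 0.207 m, above the large bottle's top. From the top view the white saucer centre is (206.2,227.7); the side view gives (354,182.5). That puts it at about (0.6055, 0.299). I carry it over.

Request:
jog_arm --series '[[[0.002,0.01,0,0,0],[0.006,0.03,0,0,0],[0.013,0.06,0,0,0],[0.021,0.098,0,0,0],[0.029,0.136,0,0,0],[0.037,0.174,0,0,0],[0.045,0.212,0,0,0],[0.053,0.25,0,0,0]]]'

```text
time: 30.1
position: [0.6002, 0.2592, 0.233]
orientation: [0.162, 0.987, 0.0, -0.0]
ft_force: [0.1, -0.7, -0.1]
grip_width: 0.0439
```

Request:
jog_arm --series '[[[0.005,0.024,0,0,0],[0.008,0.036,0,0,0],[0.009,0.042,0.01,0,0],[0.009,0.042,0.035,0,0],[0.009,0.042,0.065,0,0],[0.009,0.042,0.095,0,0],[0.009,0.042,0.12,0,0],[0.009,0.042,0.14,0,0]]]'

```text
time: 31.1
position: [0.605, 0.2973, 0.0913]
orientation: [0.163, 0.987, -0.001, -0.001]
ft_force: [-0.4, -0.0, -1.2]
grip_width: 0.0443
```

Request:
jog_arm --series '[[[0,0,0.016,0,0],[0,0,0.03,0,0],[0,0,0.04,0,0],[0,0,0.046,0,0],[0,0,0.05,0,0],[0,0,0.05,0,0],[0,0,0.05,0,0],[0,0,0.05,0,0]]]'

```text
time: 32.1
position: [0.6057, 0.2991, 0.0435]
orientation: [0.162, 0.987, 0.0, 0.0]
ft_force: [1.3, -0.7, -0.6]
grip_width: 0.0432
```

```bash
python3 - <<'E'
from h import *
I={n:capture(n) for n in P}
to(.6055,.299,.030)
a=cv2.resize(I["side"][150:205,310:390],(480,330),interpolation=2);b=cv2.resize(I["top"][200:255,176:229],(318,330),interpolation=2)
cv2.imwrite("pics/c11.png",np.hstack([a,b])[:,:,::-1])
p,f=sense()["position"],.013
print(proj("side",[p[0],p[1],p[2]-.026]),proj("side",[p[0],p[1],.004]),proj("top",[p[0],p[1],.012]))
E
```

```text
t 32.2 pos [0.6057 0.299  0.0433] ori [1.622e-01 9.868e-01 2.000e-04 2.000e-04] grip 0.0438 F [-0.4   0.21 -0.04] shift [ 0.0001 -0.0001  0.0133]
[352.96793731 179.48325381] [352.84768117 183.82347   ] [207.25819859 227.79805074]
```

View pics/c11.png

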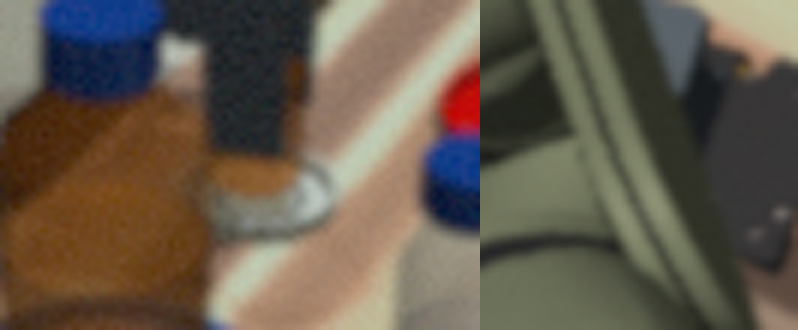

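The foot of the small bottle is at about (353,179) in the side view, inside the white rim, which is centred at about (352.5,182). Both views agree within about 3 mm, against 9 mm of clearance. I lower it.

Request:
jog_arm --series '[[[0,0,0.003,0,0],[0,0,0.006,0,0],[0,0,0.0085,0,0],[0,0,0.0105,0,0],[0,0,0.0115,0,0],[0,0,0.0122,0,0],[0,0,0.0126,0,0],[0,0,0.0126,0,0]]]'

```text
time: 33.2
position: [0.6056, 0.2989, 0.0305]
orientation: [0.162, 0.987, 0.0, 0.0]
ft_force: [0.4, 0.6, -1.1]
grip_width: 0.044
```

Request:
jog_arm --series '[[[0,0,0.0002,0,0],[0,0,0.0004,0,0],[0,0,0.0006,0,0],[0,0,0.0008,0,0],[0,0,0.001,0,0],[0,0,0.0012,0,0],[0,0,0.0012,0,0],[0,0,0.0012,0,0]]]'

```text
time: 34.2
position: [0.6056, 0.299, 0.03]
orientation: [0.162, 0.987, 0.0, 0.0]
ft_force: [-1.2, -0.5, 5.2]
grip_width: 0.0438
```

In contact on the floor: TCP at 0.030 as expected, +5 N. I release and rise.

Request:
jog_arm --series '[[[0,0,-0.0005,0,0],[0,0,-0.0005,0,0],[0,0,-0.0005,0,0.52],[0,0,-0.0005,0,0.58],[0,0,-0.0005,0,0.7],[0,0,-0.0005,0,0.85],[0,0,-0.0005,0,1],[0,0,-0.0005,0,1]]]'

```text
time: 35.2
position: [0.6056, 0.299, 0.0298]
orientation: [0.162, 0.987, 0.0, 0.0]
ft_force: [0.1, 0.4, 0.4]
grip_width: 0.0893
```

Request:
jog_arm --series '[[[0,0,0,0,1],[0,0,-0.006,0,1],[0,0,-0.02,0,1],[0,0,-0.045,0,1],[0,0,-0.075,0,1],[0,0,-0.105,0,1],[0,0,-0.135,0,1],[0,0,-0.165,0,1]]]'

```text
time: 36.2
position: [0.6056, 0.299, 0.1972]
orientation: [0.162, 0.987, 0.001, 0.001]
ft_force: [0.8, -0.6, 0.7]
grip_width: 0.0911
```

Request:
jog_arm --series '[[[0,0,-0.02,0,1],[0.01,-0.02,-0.03,0,1],[0.04,-0.05,-0.03,0,1],[0.08,-0.08,-0.03,0,1],[0.12,-0.11,-0.03,0,1],[0.16,-0.14,-0.03,0,1],[0.19,-0.16,-0.03,0,1],[0.2,-0.17,-0.03,0,1]]]'

```text
time: 37.2
position: [0.3604, 0.2015, 0.226]
orientation: [0.162, 0.987, 0.001, 0.001]
ft_force: [1.3, -0.7, 0.1]
grip_width: 0.0912
```

```bash
python3 - <<'E'
from h import *
np.set_printoptions(precision=4,suppress=True)
I={n:capture(n) for n in P}
to(.6055,.299,.030)
for n,c,s,r,z in(("top","blue",(256,247),16,.162),("top","blue",(268,193),16,.109),("top","black",(374,210),14,.062)):
    C,_=blob(I[n],c,s,r);print(c,C,plane(n,C,z))
cv2.imwrite("pics/c12.png",np.hstack([cv2.resize(I["side"][130:360,200:400],(400,460),interpolation=2),cv2.resize(I["top"][150:380,180:380],(400,460),interpolation=2)])[:,:,::-1])
E
```

```text
t 37.3 pos [0.3615 0.2017 0.2258] ori [0.1621 0.9868 0.0006 0.001 ] grip 0.0914 F [-0.21  0.58  1.09] shift [-0.1998  0.17    0.1964]
blue [256.5447 247.1301] [0.5342 0.1574 0.162 ]
blue [265.8918 190.6231] [0.6746 0.1407 0.109 ]
black [374.0877 210.0716] [ 0.6327 -0.1182  0.062 ]
```

View pics/c12.png

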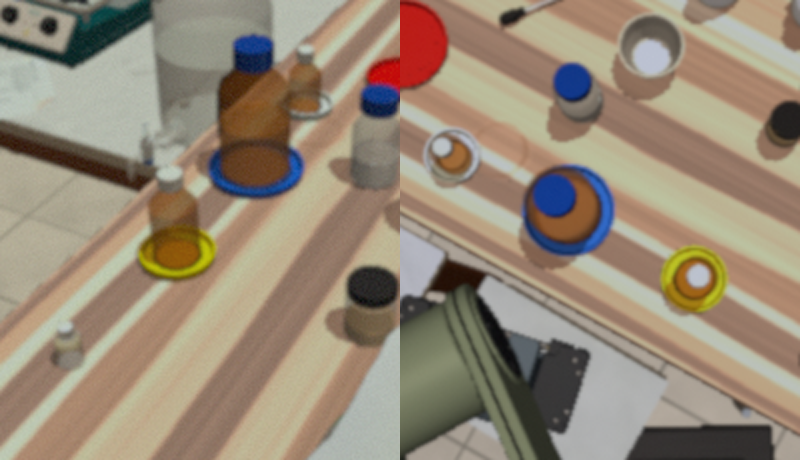

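All three bottles stand upright in their own saucers: blue (568,205), yellow (694,278) and white (452,155) in the right crop. The jars have not moved (blue cap still at px (266,191), black lid at (374,210)), the dropper stands, and the arm is clear. I hand in.

```bash
python3 -c "
from station import *
print(sign_off())"
```

```text
the job is handed in; nothing more can be done
None
```

I stood all three brown bottles in their saucers, heaviest first: large in blue, medium in yellow, small in white. Each was lowered until the wrist force showed contact (5 to 9 N), eased off, then released. I handed the job in at about 37 s of the 104 s allowed; it reports no verdict.

- **Bottles:** the final pictures show all three upright inside their rims. The large cap measured within about 2 mm of its saucer's centre; the medium and small were checked by eye and by where the gripper set them down.
- **Bystanders:** both jars measured where they were at the start, within a millimetre. The dropper bottle was only checked by eye; it stands, with no visible move.
- **Robot:** the gripper is open and clear of everything.
- **Where the checks disagreed:** the two cameras differed by 5 to 10 mm along y for the large and white saucers. I used a value close to the top view, and estimate the small bottle is within about 3 mm of centre. My first mask of the white saucer merged with a pale plank, so I read its centre off an enlarged crop instead.

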